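Change over the two bench drying cabinets

ROBOT

A 6-joint arm with a two-finger parallel gripper is mounted at the origin on a cart in front of the work surface, level with it; the furniture and walls round the work are solid. World frame = base frame: x ahead of the robot, y to its left, z up, the work surface at z = 0. Lengths are in m, angles in degrees, forces in N, time in s.
With the tool pointing down it reaches from about 0.375 to 0.9 m from the base axis. Payload 3.1 kg.
Tool frame: the origin (TCP) lies midway between the tips of the shut fingers; the grasp point (between the pads) lies 19 mm behind it; x points along the fingers, z is the direction in which the jaws open and shut, and the axes are right-handed (so a half turn about x gives the same grasp; the last joint's range is limited). The gripper opens to 87 mm and grips with 3 to 60 N. Pads are 19 mm wide; open, the fingers measure 117 mm over their backs; the gripper's body (75 mm by 190 mm) begins 51 mm behind the grasp point.
Start: joints at [62.481, 30.224, 82.088, -0, 67.689, -10.227], TCP at [0.186, 0.597, 0.223] pointing down, gripper open.
Joint ranges: [-176.69, 176.69], [-43.24, 126.21], [12.49, 139.97], [-82, 262], [0, 151.66], [-163.58, 163.58]. Speed limits (degrees/s): [159.86, 159.86, 180, 180, 180, 180].

INTERFACE

Orientations are given as a 3x3 rotation matrix whose columns are the frame's x, y, z axes.
In Python, from rig import * gives the robot as it stands.
- The arm moves only by the tool play_rows, never from a script. Its argument "rows" is a list that holds one entry, the list of rows, each a list of 7 numbers: the shift along the tool's x, y, z in m, then the turn, a rotation vector about the tool's x, y, z in degrees, then the finger opening in m, from 0 to 0.087. A call has 1 to 12 rows; each row is the pose to reach, as a shift and turn from the pose commanded when the call began, along the tool's axes at that moment; what a row does not reach only later rows make up. A row lasts 1/10 s, in which the tool goes at most 50 mm and 8.59 degrees, less where a joint would pass 70% of its speed; a pose out of reach is approached as far as the arm can. A call with a gripper value outside its range is refused whole. The fingers move at their own pace and stop on an object; the grip force is fixed at half the most. Time passes only in rows, so rows that repeat a pose let the fingers close. It gives the time, the measured TCP pose, the force and the opening at its end, in the units of the state.
- read_state(): the state, without advancing time (a new reading comes with each control period).
- capture(name): name is "side" or "top" or "wrist"; returns a dict with "pixels" (420x560x3 uint8, red, green, blue), "intrinsics" (3x3 intrinsics, pixels), "rvec" (rotation vector, rad) and "tvec" (3), from world to camera coordinates, as OpenCV has them. Camera axes: x right, y down, z forward; pixel columns grow to the right and rows downward; lengths in m; the calibration is good to about 2 mm. A picture is of the moment at which its call begins. There is no depth.
- hand_in(): hands the job in, once; it reports no verdict.
Trained networks look in the newest picture that a camera, given by its name, has taken for a name from the list of things; names that differ only in an ending like _2 or _b are one class to them, and where a whole thing is asked for, a point or a joint stands for the part that bears it (a point fixed in the world has none). Each returns a list of dicts, best first, with "p" (0 to 1); they miss things now and then, are a little off and sometimes report something else, mostly with a low value. They report only what shows in the picture. A call takes as long as a camera call.
- trace(camera, target): "mask" (420x560 bool, what is visible of it) and "at" ([column, row] in pixels, amid what is visible of it).
The state is a dict: "time_s": time; "joint_positions": joint angles; "qvel": joint speeds; "tau": joint torques, N m; "position": TCP position; "tcp_rot": TCP orientation; "force": force on the tool from outside, world axes, zero at the start; "moment": the same for the moment, N m; "opening": opening from 0.0 (shut) to 1.0 (fully open).
Only numpy, scipy, OpenCV 4.12 (cv2) and the standard library are available. Lean on these libraries where they do the work, as an engineer would, in place of code of your own. Each camera call takes 0.05 s, during which the arm holds its last target.

TASK

Two small drying cabinets stand on the bench; each has a glass door hinged along its lower edge, with a round bar handle at its free edge. Push the door that hangs open, in front of the loaded cabinet, up until it is fully shut, and pull the other cabinet's shut door all the way down to its stop so that it is ready to be loaded. Let go of both.

Things in the scene. Friction and masses are not known exactly. Their poses are not given: they have to be found in the camera images.
- loaded_door (a joint): door of the loaded cabinet (a white flanged lid lies inside), rad: 0 = upright, shut; grows as the door swings down towards the robot; 1.5 = down on its stop, nearly level. Starts hanging open, at 1.15 to 1.5. A stiff hinge holds it wherever it is left; 1 to 5 N at the bar move it. Both cabinets: grey, fixed, 190 mm wide, 135 deep, 182 high; door 112 high, 12 thick
- loaded_door_bar (a point): middle of that door's round steel bar handle (12 mm thick, 120 long). Turns with the door: y along the bar, parallel to the hinge, to the left seen from the robot; z from hinge to bar (up when shut, to the robot when down); x into the cabinet when shut. The hinge axis is 160 mm away along -z, 70 mm above the bench. Bar height: 230 mm shut, 81 mm fully down
- empty_door (a joint): door of the empty cabinet, of the same make: same sizes, hinge and meaning of the values (0 shut, 1.5 down on its stop). It starts shut, at 0 to 0.06
- empty_door_bar (a point): middle of the empty cabinet's bar handle; sizes and axes as loaded_door_bar. On both doors two round arms, 60 mm either side of this point, carry the bar; the opening between bar and door edge is 42 mm deep and 108 mm wide. So the bar can be pinched from above at its middle, fingers either side of it, at any door angle, and it turns between the fingers as the door swings

How it is judged:
By the outcome, as a careful person would: the job done as asked, in the order asked, and still so for the second after the job is handed in, with the robot touching nothing.
It also fails if it takes over 64 s, if anything falls off the work surface, if the arm or the gripper's body presses on something with over 40 N, if the wrist force passes 120 N, or if a joint passes its speed limit or range.

## Working session

There is one attempt and no reset: what is moved stays moved. The work goes in short steps, Python scripts to look and compute and a tool call to move; the robot and the scene stay as the last step left them, time stands still between calls to the robot, and variables do not carry over. Pictures are saved under pics/ and viewed, and the job is handed in when it is done.

Besides the shell and the picture viewer there is one more tool, called after ">>>" by a JSON object that holds its "api" and its "payload". play_rows: Moves the arm, as the interface text tells. Its arguments: {"type":"object","properties":{"rows":{"type":"array"}},"required":["rows"]}

```bash
ls; mkdir -p pics
cat > h.py <<'E'
from rig import *
import numpy as np, cv2
def save(n,c):
    cv2.imwrite(f'pics/{n}.png',c['pixels'][:,:,::-1])
def proj(c,P):
    return cv2.projectPoints(np.array(P,float).reshape(-1,3),np.array(c['rvec'],float),np.array(c['tvec'],float),np.array(c['intrinsics'],float),None)[0].reshape(-1,2)
def ray(c,uv):
    R=cv2.Rodrigues(np.array(c['rvec'],float))[0];t=np.array(c['tvec'],float).ravel()
    d=R.T@np.linalg.inv(np.array(c['intrinsics']))@np.array([uv[0],uv[1],1.]);return -R.T@t,d/np.linalg.norm(d)
E
python3 - <<'E'
from h import *
s=read_state();print(s)
for n in['side','top','wrist']:
    c=capture(n);save(n+'0',c)
    print(n,ray(c,(280,210)))
    for t in['loaded_door','empty_door','loaded_door_bar','empty_door_bar']:
        for r in trace(n,t)[:2]:
            m=r['mask'];print(t,round(r['p'],2),r['at'],m.sum())
E
```

```text
pics
{'time_s': 0.0, 'joint_positions': array([ 6.24810231e+01,  3.02781229e+01,  8.21576889e+01,  9.40876846e-04,
        6.76889390e+01, -1.02281812e+01]), 'qvel': array([-0.01225147, -0.06927658,  0.05152539,  0.04058016,  0.05215934,
       -0.00666172]), 'tau': array([ 4.67739119e-04, -4.40041888e+01, -1.76588684e+01,  6.31766533e-02,
        5.81886142e-02, -1.81299079e-04]), 'position': array([0.18539124, 0.59609321, 0.22157345]), 'tcp_rot': array([[-1.01948325e-03, -9.54806497e-01,  2.97226369e-01],
       [-1.92394625e-03,  2.97227846e-01,  9.54804643e-01],
       [-9.99997630e-01,  4.01559787e-04, -2.14001519e-03]]), 'force': array([ 0.50759303, -0.66583325, -0.04152342]), 'moment': array([-0.08217597, -0.02414428, -0.01870393]), 'opening': 1.0033057597493982}
side (array([0.37431343, 0.4645632 , 0.66837309]), array([ 0.24706684, -0.7812094 , -0.57329735]))
loaded_door 0.96 [320.1, 227.0] 2463
empty_door 0.76 [249.0, 262.6] 2962
loaded_door_bar 0.73 [318.2, 223.1] 2458
empty_door_bar 0.91 [246.4, 262.5] 2909
top (array([ 0.50154175, -0.189506  ,  1.12306447]), array([ 0.11114556,  0.01161771, -0.99373623]))
loaded_door 0.72 [339.2, 255.6] 5429
empty_door 0.8 [220.0, 217.9] 1240
loaded_door_bar 0.68 [337.5, 254.8] 5482
empty_door_bar 0.9 [222.6, 216.2] 1185
wrist (array([0.10675374, 0.62228954, 0.38393509]), array([ 0.27141011, -0.09563682, -0.95770045]))
```

View pics/side0.png

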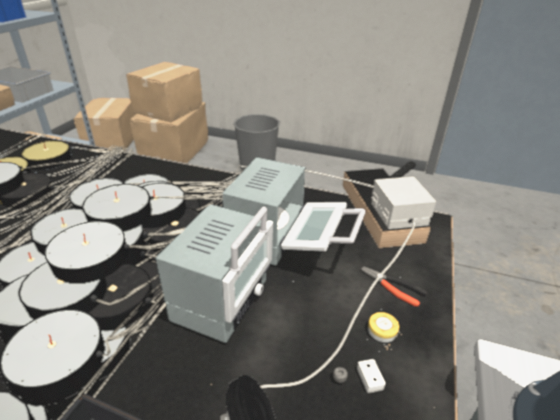

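View pics/top0.png

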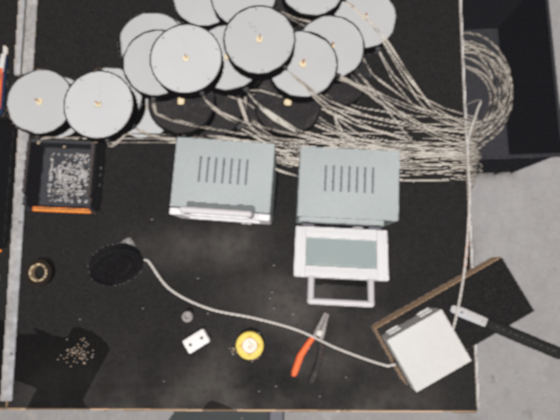

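Run:
```python
import cv2
a=cv2.imread('pics/top0.png')[130:320,160:420];cv2.imwrite('pics/topz.png',cv2.resize(a,None,fx=3,fy=3,interpolation=cv2.INTER_CUBIC))
a=cv2.imread('pics/side0.png')[150:340,150:380];cv2.imwrite('pics/sidez.png',cv2.resize(a,None,fx=3,fy=3,interpolation=cv2.INTER_CUBIC))
```

```text
(no output)
```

View pics/topz.png

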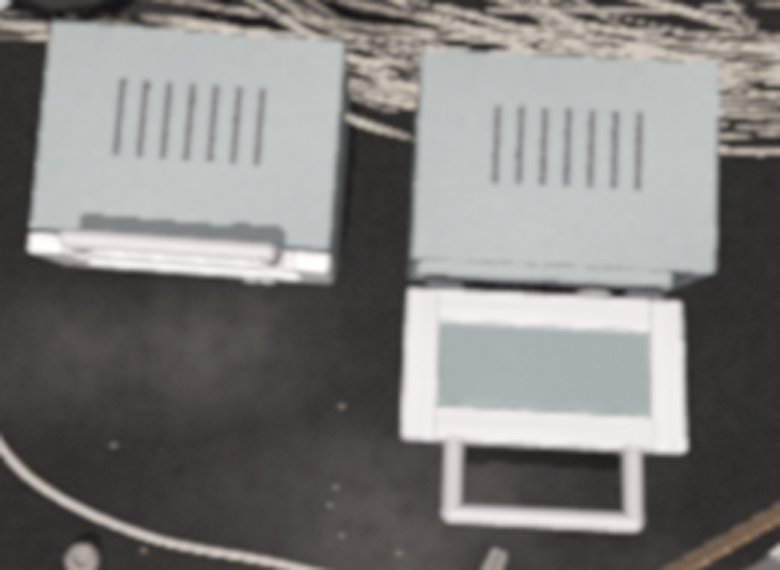

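View pics/sidez.png

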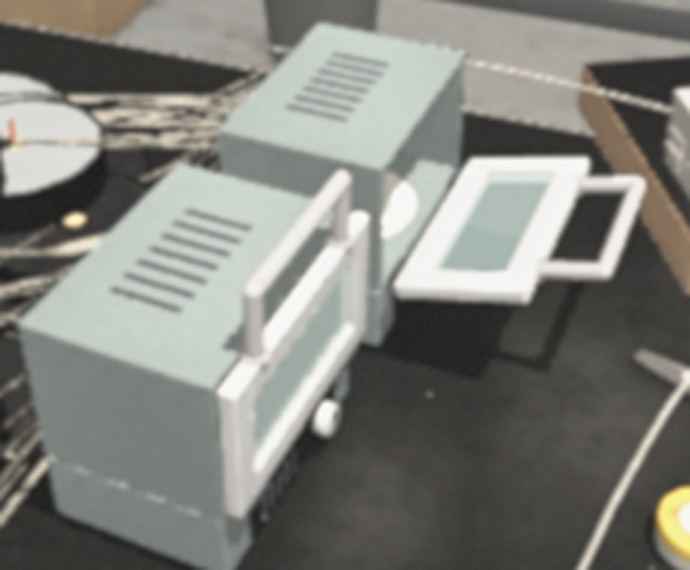

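```bash
cat > fit.py <<'E'
from h import *
from scipy.optimize import least_squares
ct=capture('top');cs=capture('side')
T=lambda u,v:((u+.5)/3-.5+160,(v+.5)/3-.5+130)
S=lambda u,v:((u+.5)/3-.5+150,(v+.5)/3-.5+150)
obs={'loaded':dict(bt=[T(450,518),T(635,524)],bs=[S(607,270),S(635,182)],c=[T(423,50),T(718,65),T(714,272),T(412,262)]),
'empty':dict(bt=[T(68,238),T(278,246)],bs=[S(252,290),S(343,180)],c=[T(50,22),T(345,42)])}
def pts(p):
    hx,hy,yaw,q,d=p
    f=np.array([np.cos(yaw),np.sin(yaw),0]);l=np.array([-np.sin(yaw),np.cos(yaw),0]);h=np.array([hx,hy,.07])
    z=-np.sin(q)*f+np.cos(q)*np.array([0,0,1])
    bar=[h+.16*z+s*.06*l for s in(1,-1)]
    g=np.array([hx,hy,.182])+d*f
    cab=[g+.135*f+.095*l,g+.135*f-.095*l,g-.095*l,g+.095*l]
    return bar,cab
for k,o in obs.items():
    def res(p):
        b,c=pts(p)
        return np.concatenate([(proj(ct,b)-o['bt']).ravel(),(proj(cs,b)-o['bs']).ravel(),(proj(ct,c[:len(o['c'])])-o['c']).ravel()])
    r=least_squares(res,[.65,0 if k=='empty' else -.3,0,1.3 if k=='loaded' else 0,0],loss='soft_l1')
    print(k,np.round(r.x,4),'yawdeg',np.degrees(r.x[2]).round(2));print(res(r.x).reshape(-1,2).round(1).tolist())
    print('bar',np.mean(pts(r.x)[0],0).round(4), np.round(pts(r.x)[0],3).tolist())
E
python3 fit.py
```

```text
loaded [ 0.582  -0.3052 -0.0432  1.2912  0.0084] yawdeg -2.47
[[0.8, -0.5], [-0.3, 0.4], [-0.7, -0.2], [1.0, 0.2], [-0.8, 0.4], [0.1, -0.5], [0.2, 0.6], [-0.0, -0.5]]
bar [ 0.4284 -0.2986  0.1142] [[0.431, -0.239, 0.114], [0.426, -0.359, 0.114]]
empty [ 0.6173 -0.0657 -0.0604  0.1122 -0.0102] yawdeg -3.46
[[1.1, 0.0], [-2.6, 1.5], [-0.1, 0.1], [-1.5, -0.4], [0.4, 0.5], [0.1, -0.4]]
bar [ 0.5995 -0.0647  0.229 ] [[0.603, -0.005, 0.229], [0.596, -0.125, 0.229]]
```

```bash
cat >> h.py <<'E'
from scipy.spatial.transform import Rotation as Ro
def Rt(yaw): # tool down, jaw axis z at yaw deg from world x
    y=np.radians(yaw);z=np.array([np.cos(y),np.sin(y),0]);x=np.array([0,0,-1.]);return np.c_[x,np.cross(z,x),z]
def rows(p0,yaw0,wps,g,dmax=.045,amax=7.5,R0=None):
    """wps: list of (pos,yaw). rows relative to start pose"""
    R0=Rt(yaw0) if R0 is None else R0
    p0=np.array(p0,float);p,y=p0,yaw0;out=[]
    for q,yy in wps:
        q=np.array(q,float);n=max(1,int(np.ceil(max(np.linalg.norm(q-p)/dmax,abs(yy-y)/amax)-1e-6)))
        for i in range(1,n+1):
            P=p+(q-p)*i/n;Y=y+(yy-y)*i/n
            d=R0.T@(P-p0);r=Ro.from_matrix(R0.T@Rt(Y)).as_rotvec(degrees=True)
            out.append([round(float(v),4)+0 for v in d]+[round(float(v),2)+0 for v in r]+[g])
        p,y=q,yy
    print(len(out),str(out).replace(' ',''))
E
python3 -c "
from h import *
rows([.186,.597,.223],72.7,[([.25,.56,.3],67),([.42,.42,.33],45),([.47,.3,.33],30)],.087)
rows([.47,.3,.33],30,[([.54,.1,.33],15),([.50,-.14,.33],0),([.44,-.27,.30],-2.5)],.087)
"
```

```text
11 [[-0.0257,-0.024,-0.0054,1.9,0.0,0.0,0.087],[-0.0513,-0.0481,-0.0109,3.8,0.0,0.0,0.087],[-0.077,-0.0721,-0.0163,5.7,0.0,0.0,0.087],[-0.083,-0.1129,-0.0329,10.1,0.0,0.0,0.087],[-0.089,-0.1537,-0.0495,14.5,0.0,0.0,0.087],[-0.095,-0.1945,-0.0662,18.9,0.0,0.0,0.087],[-0.101,-0.2353,-0.0828,23.3,0.0,0.0,0.087],[-0.107,-0.276,-0.0994,27.7,0.0,0.0,0.087],[-0.107,-0.3039,-0.1326,32.7,0.0,0.0,0.087],[-0.107,-0.3317,-0.1659,37.7,0.0,0.0,0.087],[-0.107,-0.3595,-0.1991,42.7,0.0,0.0,0.087]]
15 [[0.0,-0.0416,-0.0079,3.0,0.0,0.0,0.087],[0.0,-0.0833,-0.0158,6.0,0.0,0.0,0.087],[0.0,-0.1249,-0.0236,9.0,0.0,0.0,0.087],[0.0,-0.1666,-0.0315,12.0,0.0,0.0,0.087],[0.0,-0.2082,-0.0394,15.0,0.0,0.0,0.087],[0.0,-0.2395,-0.0652,17.5,0.0,0.0,0.087],[0.0,-0.2708,-0.0909,20.0,0.0,0.0,0.087],[0.0,-0.3021,-0.1167,22.5,0.0,0.0,0.087],[0.0,-0.3334,-0.1425,25.0,0.0,0.0,0.087],[0.0,-0.3647,-0.1682,27.5,0.0,0.0,0.087],[0.0,-0.3961,-0.194,30.0,0.0,0.0,0.087],[0.0075,-0.4167,-0.2233,30.62,0.0,0.0,0.087],[0.015,-0.4373,-0.2525,31.25,0.0,0.0,0.087],[0.0225,-0.458,-0.2817,31.87,0.0,0.0,0.087],[0.03,-0.4786,-0.311,32.5,0.0,0.0,0.087]]
```

>>> {"api": "play_rows", "payload": {"rows": [[[-0.026,-0.024,-0.005,2,0,0,0.087],[-0.051,-0.048,-0.011,4,0,0,0.087],[-0.077,-0.072,-0.016,6,0,0,0.087],[-0.083,-0.113,-0.033,10,0,0,0.087],[-0.089,-0.154,-0.05,14.5,0,0,0.087],[-0.095,-0.194,-0.066,19,0,0,0.087],[-0.101,-0.235,-0.083,23,0,0,0.087],[-0.107,-0.276,-0.1,28,0,0,0.087],[-0.107,-0.304,-0.133,33,0,0,0.087],[-0.107,-0.332,-0.166,38,0,0,0.087],[-0.107,-0.36,-0.199,42.7,0,0,0.087]]]}}

```text
time_s: 1.95
position: [0.4709, 0.2981, 0.3296]
tcp_rot: [[0.0, -0.497, 0.868], [0.0, 0.868, 0.497], [-1.0, -0.0, 0.0]]
force: [0.9, -0.0, 0.4]
opening: 1.003
```

>>> {"api": "play_rows", "payload": {"rows": [[[0,-0.042,-0.008,3,0,0,0.05],[0,-0.083,-0.016,6,0,0,0.05],[0,-0.125,-0.024,9,0,0,0.05],[0,-0.167,-0.032,12,0,0,0.05],[0,-0.208,-0.039,15,0,0,0.05],[0,-0.24,-0.065,17.5,0,0,0.05],[0,-0.271,-0.091,20,0,0,0.05],[0,-0.302,-0.117,22.5,0,0,0.05],[0,-0.333,-0.143,25,0,0,0.05],[0,-0.365,-0.168,27.5,0,0,0.05],[0,-0.396,-0.194,30,0,0,0.05]]]}}

```text
time_s: 3.05
position: [0.5, -0.1418, 0.3298]
tcp_rot: [[0.001, 0.002, 1.0], [-0.0, 1.0, -0.002], [-1.0, -0.0, 0.001]]
force: [0.8, -0.5, 0.2]
opening: 0.576
```

>>> {"api": "play_rows", "payload": {"rows": [[[0,-0.04,-0.018,0.6,0,0,0.045],[0.02,-0.08,-0.036,1.2,0,0,0.045],[0.05,-0.12,-0.054,2,0,0,0.045],[0.09,-0.157,-0.0715,2.5,0,0,0.045],[0.13,-0.157,-0.0715,2.5,0,0,0.045],[0.13,-0.157,-0.0715,2.5,0,0,0.045]]]}}

```text
time_s: 3.65
position: [0.425, -0.2956, 0.1945]
tcp_rot: [[-0.009, 0.047, 0.999], [0.01, 0.999, -0.047], [-1.0, 0.009, -0.009]]
force: [0.1, -0.4, 0.4]
opening: 0.519
```

Run:
```python
from h import *
c=capture('wrist');save('w1',c);c2=capture('side');save('s1',c2)
s=read_state();print(s['position'])
for r in trace('wrist','loaded_door_bar')[:2]: print(r['p'],r['at'])
P=[[.431,-.239,.114],[.426,-.359,.114],[.4284,-.2986,.114]]
print(proj(c,P).round(1).tolist())
a=c['pixels'][:,:,::-1].copy()
for u in proj(c,P): cv2.circle(a,tuple(int(v) for v in u),4,(0,0,255),1)
b=c2['pixels'][:,:,::-1].copy()
for u in proj(c2,P): cv2.circle(b,tuple(int(v) for v in u),3,(0,0,255),1)
cv2.imwrite('pics/w1b.png',a);cv2.imwrite('pics/s1b.png',cv2.resize(b[120:320,200:460],None,fx=3,fy=3))
```

```text
[ 0.42874962 -0.29681101  0.19960242]
0.57 [393.9, 183.9]
[[290.0, 151.3], [289.8, 293.6], [289.8, 226.8]]
```

View pics/w1b.png

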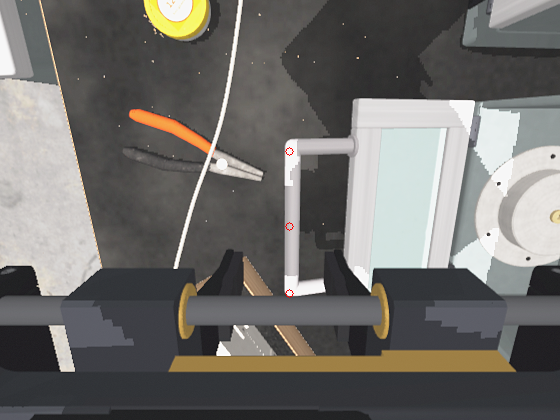

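View pics/s1b.png

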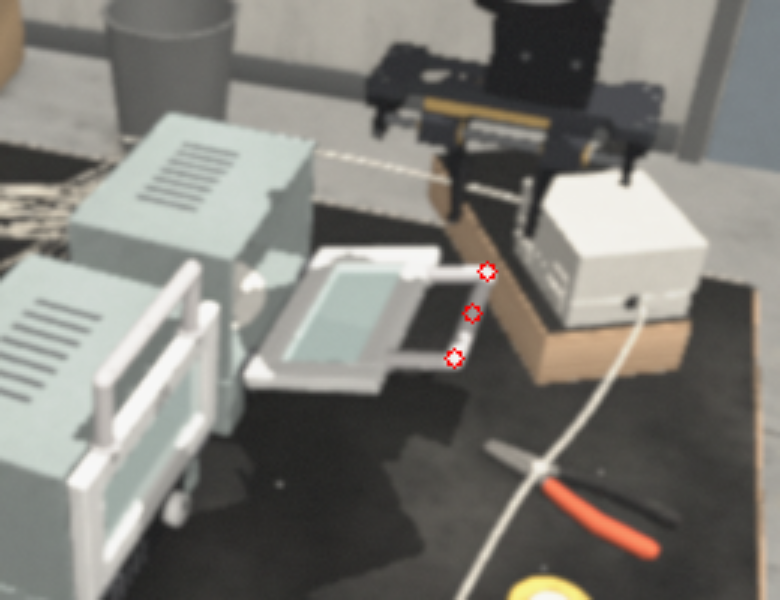

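>>> {"api": "play_rows", "payload": {"rows": [[[0.03,-0.001,0,0,0,0,0.045],[0.06,-0.001,0,0,0,0,0.045],[0.085,-0.001,0,0,0,0,0.045],[0.105,-0.001,0,0,0,0,0.045],[0.105,-0.001,0,0,0,0,0.045]]]}}

```text
time_s: 4.3
position: [0.4298, -0.2974, 0.095]
tcp_rot: [[0.0, 0.041, 0.999], [0.0, 0.999, -0.041], [-1.0, 0.0, 0.0]]
force: [-0.4, -0.5, 0.2]
opening: 0.514
```

Run:
```python
from h import *
c=capture('wrist');save('w2',c)
s=read_state();print(s['position'],s['force'],s['opening'])
```

```text
[ 0.43025997 -0.2981467   0.0960052 ] [0.5368252  0.79588274 0.12160268] 0.519479370706412
```

View pics/w2.png

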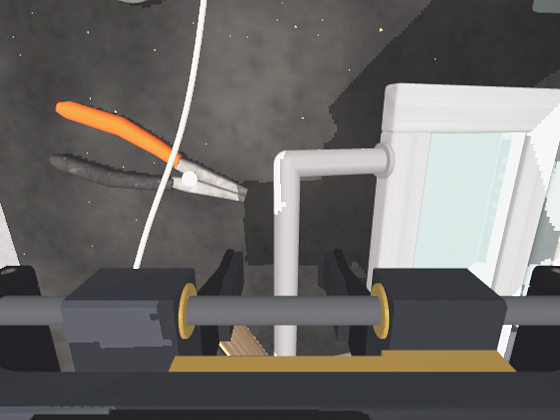

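The bar (column ~287) runs between the fingers (~240 and ~330), centred; the door edge is clear at ~375. Closing.

>>> {"api": "play_rows", "payload": {"rows": [[[0,0,0,0,0,0,0],[0,0,0,0,0,0,0],[0,0,0,0,0,0,0],[0,0,0,0,0,0,0],[0,0,0,0,0,0,0],[0,0,0,0,0,0,0]]]}}

```text
time_s: 4.95
position: [0.4308, -0.2986, 0.095]
tcp_rot: [[0.004, 0.045, 0.999], [-0.001, 0.999, -0.045], [-1.0, -0.001, 0.004]]
force: [4.4, 1.6, -0.3]
opening: 0.127
```

Run:
```python
from h import *
for i in range(2):
    c=capture('side')
    s=read_state();print(s['position'],s['force'],s['opening'],s['opening']*87)
save('s2',c)
# arc rows
p0=s['position'];
h=np.array([.582,-.3052,.07]);yaw=-2.47
f=np.array([np.cos(np.radians(yaw)),np.sin(np.radians(yaw)),0])
g=p0+[0,0,.019]
rad=np.hypot((h-g)@f,g[2]-.07);q0=np.arctan2((h-g)@f,g[2]-.07);print(rad,q0)
R=Rt(yaw)
for q in np.linspace(q0,0,13)[1:]:
    b=-.16*np.sin(q)*f+[0,0,.16*np.cos(q)]; b0=-.16*np.sin(q0)*f+[0,0,.16*np.cos(q0)]
    print(np.round(R.T@(b-b0),4).tolist())
```

```text
[ 0.43078167 -0.29862246  0.09495529] [ 4.87548982  0.33762745 -0.16277404] 0.12658305145321525 11.012725476429726
[ 0.43078382 -0.29862031  0.09494683] [ 5.83227731  0.89448284 -0.28241493] 0.12710217220818465 11.057888982112065
0.15761010914177478 1.2882181082967858
[-0.0162, -0.0, 0.0057]
[-0.0317, -0.0, 0.013]
[-0.0463, -0.0, 0.022]
[-0.0599, -0.0, 0.0325]
[-0.0723, -0.0, 0.0444]
[-0.0833, -0.0, 0.0576]
[-0.0929, -0.0, 0.0718]
[-0.1009, -0.0, 0.087]
[-0.1072, -0.0, 0.103]
[-0.1117, -0.0, 0.1196]
[-0.1145, -0.0, 0.1365]
[-0.1154, -0.0, 0.1537]
```

View pics/s2.png

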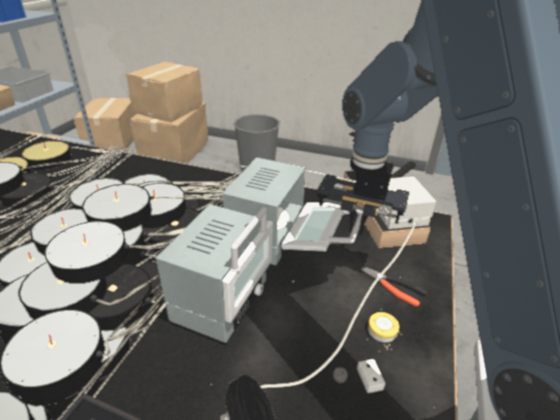

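>>> {"api": "play_rows", "payload": {"rows": [[[-0.008,0,0.0025,0,0,0,0],[-0.016,0,0.0055,0,0,0,0],[-0.024,0,0.009,0,0,0,0],[-0.032,0,0.013,0,0,0,0],[-0.039,0,0.0175,0,0,0,0],[-0.046,0,0.022,0,0,0,0],[-0.053,0,0.027,0,0,0,0],[-0.06,0,0.0325,0,0,0,0],[-0.066,0,0.038,0,0,0,0],[-0.072,0,0.044,0,0,0,0],[-0.078,0,0.051,0,0,0,0],[-0.083,0,0.0575,0,0,0,0]]]}}

```text
time_s: 6.25
position: [0.4829, -0.301, 0.1788]
tcp_rot: [[-0.008, 0.042, 0.999], [-0.0, 0.999, -0.042], [-1.0, -0.001, -0.008]]
force: [-10.2, -4.4, 5.8]
opening: 0.126
```

Run:
```python
from h import *
c=capture('side');save('s3',c)
s=read_state();print(s['position'],s['force'],s['opening'])
p0=s['position'];h=np.array([.582,-.3052,.07]);yaw=-2.47
f=np.array([np.cos(np.radians(yaw)),np.sin(np.radians(yaw)),0]);g=p0+[0,0,.019]
print(np.hypot((h-g)@f,g[2]-.07),np.arctan2((h-g)@f,g[2]-.07))
```

```text
[ 0.48405312 -0.30109084  0.17970765] [-7.81372154 -2.79811659  7.00789682] 0.12920335066631985
0.161790365014325 0.6509291862629842
```

View pics/s3.png

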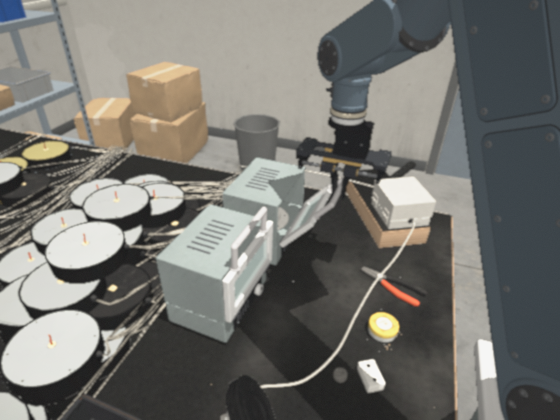

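>>> {"api": "play_rows", "payload": {"rows": [[[-0.006,0,0.007,0,0,0,0],[-0.012,0,0.0145,0,0,0,0],[-0.016,0,0.022,0,0,0,0],[-0.02,0,0.03,0,0,0,0],[-0.023,0,0.0375,0,0,0,0],[-0.026,0,0.0455,0,0,0,0],[-0.0285,0,0.0535,0,0,0,0],[-0.0305,0,0.062,0,0,0,0],[-0.032,0,0.0705,0,0,0,0],[-0.033,0,0.079,0,0,0,0],[-0.033,0,0.087,0,0,0,0]]]}}

```text
time_s: 7.4
position: [0.5725, -0.3055, 0.2137]
tcp_rot: [[-0.002, 0.043, 0.999], [-0.003, 0.999, -0.043], [-1.0, -0.003, -0.001]]
force: [-5.2, -2.5, 9.1]
opening: 0.121
```

Run:
```python
from h import *
c=capture('side');save('s4',c)
s=read_state();print(s['position'],s['force'],s['opening'])
```

```text
[ 0.57407044 -0.30561485  0.21372613] [-2.03803712 -2.81700367  7.60470659] 0.1252891846108379
```

>>> {"api": "play_rows", "payload": {"rows": [[[-0.002,0,0.004,0,0,0,0],[-0.002,0,0.008,0,0,0,0],[-0.002,0,0.012,0,0,0,0],[-0.002,0,0.014,0,0,0,0],[-0.002,0,0.014,0,0,0,0]]]}}

```text
time_s: 7.95
position: [0.5849, -0.3061, 0.2143]
tcp_rot: [[-0.005, 0.043, 0.999], [-0.002, 0.999, -0.043], [-1.0, -0.002, -0.005]]
force: [-6.8, -4.6, 4.9]
opening: 0.128
```

Run:
```python
from h import *
c=capture('side');save('s4',c);c=capture('side')
s=read_state();print(s['position'],s['force'],s['opening'])
a=c['pixels'][150:340,150:380,::-1];cv2.imwrite('pics/s4z.png',cv2.resize(a,None,fx=3,fy=3))
```

```text
[ 0.58484461 -0.30602505  0.21425845] [-5.99421252 -3.47839704  4.85367828] 0.12561890413234325
```

View pics/s4z.png

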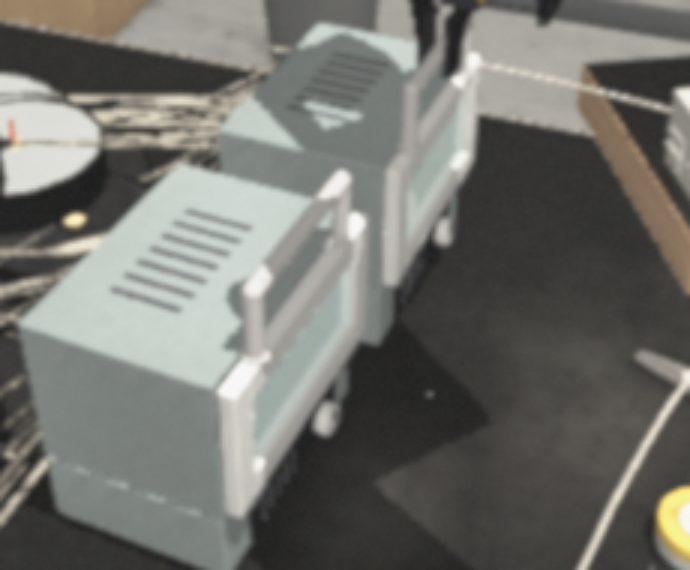

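>>> {"api": "play_rows", "payload": {"rows": [[[0,0,0.003,0,0,0,0],[0,0,0.006,0,0,0,0],[0,0,0.009,0,0,0,0],[0,0,0.009,0,0,0,0]]]}}

```text
time_s: 8.45
position: [0.5849, -0.3059, 0.2142]
tcp_rot: [[-0.026, 0.043, 0.999], [0.001, 0.999, -0.043], [-1.0, -0.0, -0.026]]
force: [-25.4, -4.0, 14.6]
opening: 0.123
```

Run:
```python
from h import *
s=read_state();print(s['position'],s['force'],s['opening'])
```

```text
[ 0.58485502 -0.30594525  0.21415743] [-25.43373312  -4.04436144  14.55064281] 0.12309386197074278
```

>>> {"api": "play_rows", "payload": {"rows": [[[0,0,-0.004,0,0,0,0],[0,0,-0.006,0,0,0,0],[0,0,-0.006,0,0,0,0.045],[0,0,-0.006,0,0,0,0.045],[0,0,-0.006,0,0,0,0.045],[0,0,-0.006,0,0,0,0.045]]]}}

```text
time_s: 9.05
position: [0.5907, -0.3045, 0.2129]
tcp_rot: [[0.001, 0.043, 0.999], [0.001, 0.999, -0.043], [-1.0, 0.001, 0.001]]
force: [-0.9, -0.3, -0.2]
opening: 0.404
```

Run:
```python
from h import *
s=read_state();print(s['position'],s['force'],s['opening'])
c=capture('wrist');save('w5',c);c=capture('side')
a=c['pixels'][150:340,150:380,::-1];cv2.imwrite('pics/s5z.png',cv2.resize(a,None,fx=3,fy=3))
```

```text
[ 0.59068518 -0.30445319  0.21292953] [-0.86612267 -0.30847923 -0.18959303] 0.40415314853730133
```

View pics/w5.png

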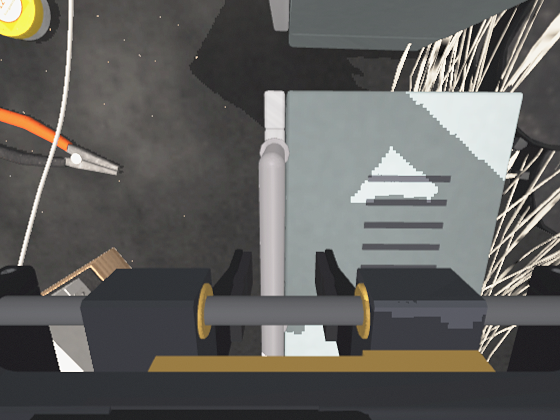

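View pics/s5z.png

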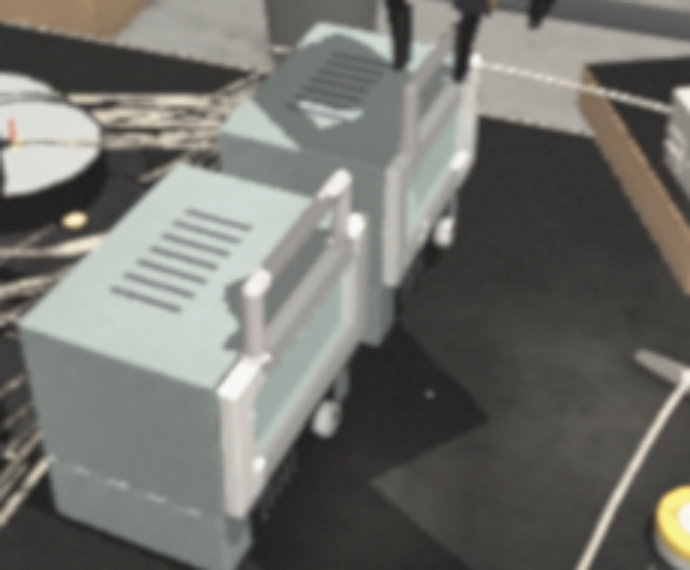

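>>> {"api": "play_rows", "payload": {"rows": [[[-0.03,0,-0.004,0,0,0,0.045],[-0.065,0,-0.004,0,0,0,0.045],[-0.09,0.02,-0.004,0,0,0,0.045],[-0.09,0.065,-0.003,0.3,0,0,0.045],[-0.09,0.11,-0.002,0.5,0,0,0.045],[-0.09,0.155,-0.001,0.7,0,0,0.045],[-0.09,0.2,0,1,0,0,0.045],[-0.09,0.24,0,1,0,0,0.045],[-0.09,0.24,0,1,0,0,0.045]]]}}

```text
time_s: 10.05
position: [0.6002, -0.0596, 0.3026]
tcp_rot: [[-0.001, 0.055, 0.999], [0.003, 0.999, -0.055], [-1.0, 0.003, -0.001]]
force: [0.0, -0.5, -0.5]
opening: 0.515
```

Run:
```python
from h import *
c=capture('wrist');save('w6',c);cs=capture('side');save('s6',cs);ct=capture('top');save('t6',ct)
s=read_state();print(s['position'],s['force'],s['tcp_rot'].round(3).tolist())
print(proj(c,[[.603,-.005,.229],[.596,-.125,.229],[.5995,-.0647,.229]]))
print(c['rvec'],c['tvec'])
```

```text
[ 0.60082495 -0.06533268  0.30258308] [ 0.67169329 -0.57339376 -0.24047295] [[0.0, 0.06, 0.998], [-0.0, 0.998, -0.06], [-1.0, -0.0, 0.0]]
[[284.23909267 154.53145714]
 [283.56740609 299.38292544]
 [283.85884531 231.71539985]]
[-2.84129829  0.07695855  0.01449825] [-0.60123253 -0.08384306  0.46130939]
```

View pics/w6.png

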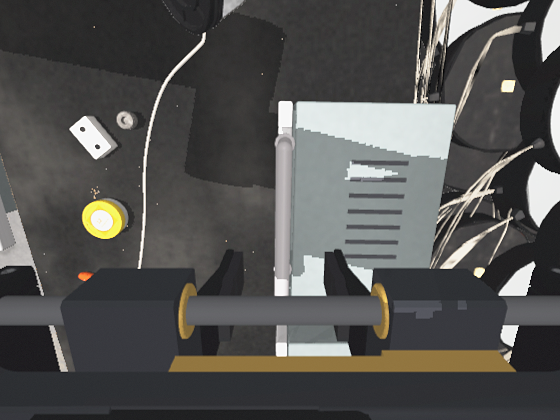

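View pics/s6.png

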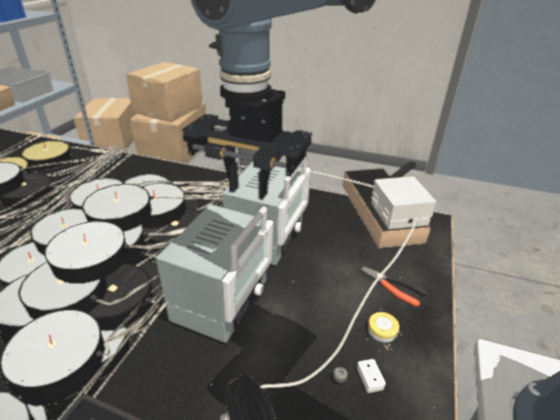

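View pics/t6.png

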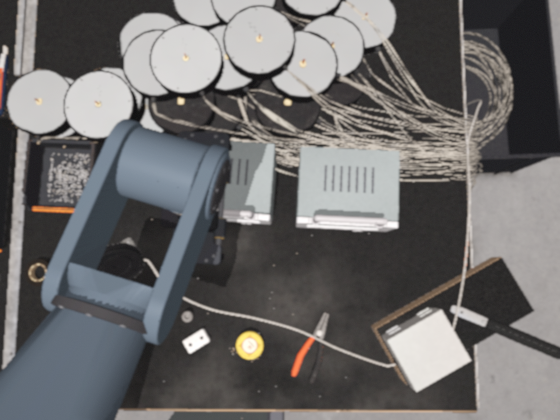

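Run:
```python
from h import *
c=capture('wrist')
f=np.array([np.cos(-.0604),np.sin(-.0604),0]);l=np.array([-f[1],f[0],0])
for o in (0,.02):
  b=np.array([.6,-.065+o,.229])
  print(proj(c,[b+.06*l,b-.06*l,b+.066*l]).round(1).tolist())
g=np.array([.607,-.0657,.182])
P=[g+.095*l,g+.095*l+.135*f,g-.095*l]
print(proj(c,P).round(1).tolist())
a=c['pixels'][90:370,230:400,::-1];cv2.imwrite('pics/w6z.png',cv2.resize(a,None,fx=2.1,fy=2.1,interpolation=cv2.INTER_CUBIC))
```

```text
[[283.3, 146.4], [283.2, 292.9], [283.3, 137.8]]
[[281.6, 117.5], [281.8, 271.3], [281.6, 108.5]]
[[291.9, 98.1], [454.9, 98.2], [290.3, 298.7]]
```

View pics/w6z.png

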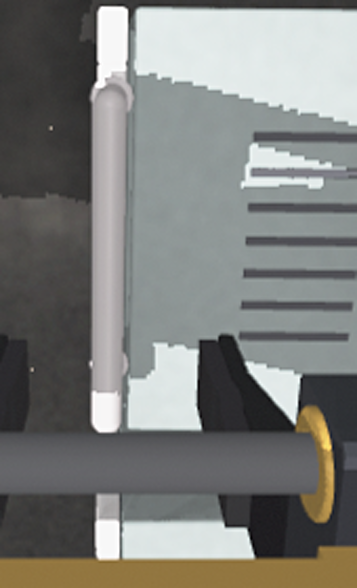

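>>> {"api": "play_rows", "payload": {"rows": [[[0.04,0.005,0,0,0,0,0.045],[0.07,0.005,0,0,0,0,0.045],[0.09,0.005,0,0,0,0,0.045],[0.09,0.005,0,0,0,0,0.045],[0.09,0.005,0,0,0,0,0],[0.09,0.005,0,0,0,0,0],[0.09,0.005,0,0,0,0,0],[0.09,0.005,0,0,0,0,0],[0.09,0.005,0,0,0,0,0],[0.09,0.005,0,0,0,0,0]]]}}

```text
time_s: 11.25
position: [0.6006, -0.0605, 0.2132]
tcp_rot: [[-0.0, 0.061, 0.998], [-0.0, 0.998, -0.061], [-1.0, -0.0, -0.0]]
force: [-2.2, -0.3, 3.7]
opening: 0.127
```

Run:
```python
from h import *
c=capture('side')
s=read_state();print(s['position'],s['force'],s['opening'],s['tcp_rot'].round(3).tolist())
for q in np.linspace(0.03,1.5,25)[1:]:
    print(round(q,2),np.round([.16*(np.cos(.03)-np.cos(q)),-.16*(np.sin(q)-np.sin(.03))],4).tolist())
```

```text
[ 0.60062586 -0.0604835   0.21320678] [-1.76261182 -1.34041925  5.11321296] 0.12782621402328243 [[-0.0, 0.061, 0.998], [-0.0, 0.998, -0.061], [-1.0, -0.0, -0.0]]
0.09 [0.0006, -0.0098]
0.15 [0.0018, -0.0195]
0.21 [0.0036, -0.0291]
0.28 [0.0059, -0.0386]
0.34 [0.0089, -0.048]
0.4 [0.0124, -0.0571]
0.46 [0.0165, -0.0661]
0.52 [0.0211, -0.0747]
0.58 [0.0262, -0.0831]
0.64 [0.0318, -0.0911]
0.7 [0.0379, -0.0987]
0.76 [0.0445, -0.106]
0.83 [0.0515, -0.1129]
0.89 [0.0589, -0.1193]
0.95 [0.0667, -0.1252]
1.01 [0.0748, -0.1307]
1.07 [0.0833, -0.1356]
1.13 [0.092, -0.1401]
1.19 [0.101, -0.144]
1.26 [0.1102, -0.1473]
1.32 [0.1196, -0.15]
1.38 [0.1292, -0.1522]
1.44 [0.1389, -0.1538]
1.5 [0.1486, -0.1548]
```

>>> {"api": "play_rows", "payload": {"rows": [[[0.001,0,-0.01,0,0,0,0],[0.002,0,-0.0195,0,0,0,0],[0.0035,0,-0.029,0,0,0,0],[0.006,0,-0.0385,0,0,0,0],[0.009,0,-0.048,0,0,0,0],[0.0125,0,-0.057,0,0,0,0],[0.0165,0,-0.066,0,0,0,0],[0.021,0,-0.075,0,0,0,0],[0.026,0,-0.083,0,0,0,0],[0.032,0,-0.091,0,0,0,0],[0.038,0,-0.0985,0,0,0,0],[0.0445,0,-0.106,0,0,0,0]]]}}

```text
time_s: 12.5
position: [0.4937, -0.053, 0.1671]
tcp_rot: [[-0.002, 0.061, 0.998], [0.002, 0.998, -0.061], [-1.0, 0.002, -0.002]]
force: [3.1, 5.4, 0.4]
opening: 0.121
```

Run:
```python
from h import *
c=capture('side');save('s7',c)
s=read_state();print(s['position'],s['force'],s['opening'])
```

```text
[ 0.49223784 -0.05289398  0.16592949] [ 3.68881033  4.5306563  -3.16272553] 0.126166285282626
```

View pics/s7.png

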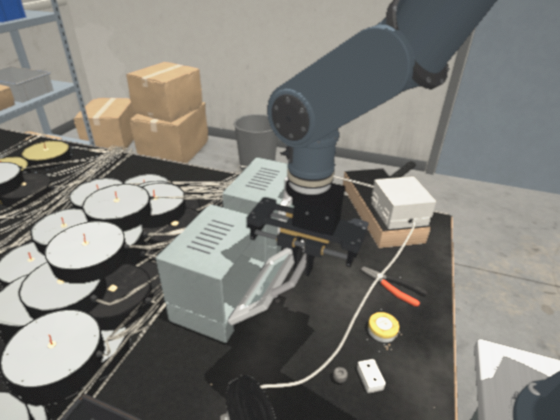

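>>> {"api": "play_rows", "payload": {"rows": [[[0.007,0,-0.007,0,0,0,0],[0.0145,0,-0.0135,0,0,0,0],[0.022,0,-0.019,0,0,0,0],[0.03,0,-0.0245,0,0,0,0],[0.039,0,-0.0295,0,0,0,0],[0.0475,0,-0.034,0,0,0,0],[0.0565,0,-0.038,0,0,0,0],[0.0655,0,-0.0415,0,0,0,0],[0.075,0,-0.044,0,0,0,0],[0.0845,0,-0.046,0,0,0,0],[0.0945,0,-0.048,0,0,0,0],[0.102,0,-0.049,0,0,0,0]]]}}

```text
time_s: 13.75
position: [0.4434, -0.0496, 0.0648]
tcp_rot: [[-0.005, 0.061, 0.998], [0.002, 0.998, -0.061], [-1.0, 0.002, -0.005]]
force: [2.1, 8.1, 1.5]
opening: 0.119
```

Run:
```python
from h import *
s=read_state();print(s['position'],s['force'],s['opening'])
```

```text
[ 0.44337947 -0.04959635  0.06480672] [2.06754473 8.13680947 1.54627946] 0.11852264262114183
```

>>> {"api": "play_rows", "payload": {"rows": [[[0.003,0,0,0,0,0,0],[0.006,0,0,0,0,0,0],[0.009,0,0,0,0,0,0],[0.009,0,0,0,0,0,0]]]}}

```text
time_s: 14.15
position: [0.4426, -0.0495, 0.0565]
tcp_rot: [[-0.007, 0.06, 0.998], [0.003, 0.998, -0.06], [-1.0, 0.002, -0.007]]
force: [1.7, 6.8, 5.5]
opening: 0.12
```

Run:
```python
from h import *
s=read_state();print(s['position'],s['force'],s['opening'])
```

```text
[ 0.44263367 -0.04951599  0.05650177] [1.70081966 6.83138629 5.51222104] 0.1201716087587088
```

>>> {"api": "play_rows", "payload": {"rows": [[[0.003,0,0,0,0,0,0],[0.006,0,0,0,0,0,0],[0.008,0,0,0,0,0,0],[0.008,0,0,0,0,0,0]]]}}

```text
time_s: 14.55
position: [0.4426, -0.0503, 0.051]
tcp_rot: [[-0.005, 0.059, 0.998], [0.001, 0.998, -0.059], [-1.0, 0.0, -0.005]]
force: [-5.4, 2.7, 32.3]
opening: 0.103
```

Run:
```python
from h import *
c=capture('side');save('s8',c)
s=read_state();print(s['position'],s['force'],s['opening'])
a=c['pixels'][150:340,180:410,::-1];cv2.imwrite('pics/s8z.png',cv2.resize(a,None,fx=3,fy=3))
```

```text
[ 0.44261695 -0.05031734  0.05101491] [-3.86026648  2.7836163  30.88670621] 0.1041439629459139
```

View pics/s8z.png

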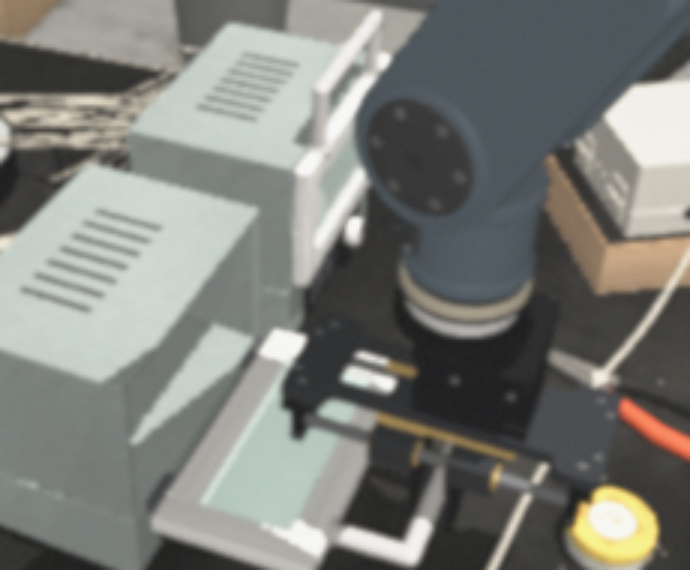

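>>> {"api": "play_rows", "payload": {"rows": [[[-0.002,0,0,0,0,0,0],[-0.003,0,0,0,0,0,0],[-0.003,0,0,0,0,0,0.045],[-0.003,0,0,0,0,0,0.045],[-0.003,0,0,0,0,0,0.045],[-0.003,0,0,0,0,0,0.045]]]}}

```text
time_s: 15.2
position: [0.4467, -0.0514, 0.0518]
tcp_rot: [[0.001, 0.061, 0.998], [-0.0, 0.998, -0.061], [-1.0, -0.0, 0.001]]
force: [0.5, 0.1, 0.5]
opening: 0.381
```

Run:
```python
from h import *
s=read_state();print(s['position'],s['force'],s['opening'])
c=capture('wrist');save('w9',c)
```

```text
[ 0.44672127 -0.05139347  0.05181055] [0.51674175 0.06804148 0.47310066] 0.3806244678590681
```

View pics/w9.png

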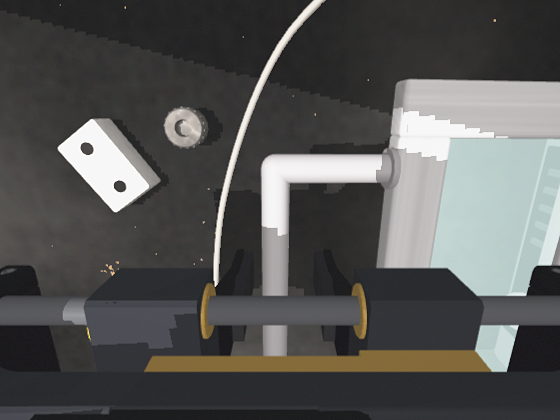

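>>> {"api": "play_rows", "payload": {"rows": [[[0,0,-0.004,0,0,0,0.05],[-0.002,0,-0.004,0,0,0,0.05],[-0.02,0,-0.004,0,0,0,0.05],[-0.05,0,-0.004,0,0,0,0.05],[-0.09,0,-0.004,0,0,0,0.05],[-0.14,0,-0.004,0,0,0,0.05],[-0.19,0,-0.004,0,0,0,0.05],[-0.24,0.02,-0.004,0,0,0,0.05],[-0.25,0.06,-0.004,0,0,0,0.05],[-0.25,0.11,-0.004,0,0,0,0.05],[-0.25,0.16,-0.004,0,0,0,0.05],[-0.25,0.21,-0.004,0,0,0,0.05]]]}}

```text
time_s: 16.45
position: [0.4545, 0.1605, 0.3026]
tcp_rot: [[0.001, 0.062, 0.998], [-0.0, 0.998, -0.062], [-1.0, -0.0, 0.001]]
force: [1.0, 0.1, 0.7]
opening: 0.573
```

Run:
```python
from h import *
s=read_state();print(s['position'],s['force'],s['opening'])
cs=capture('side');ct=capture('top')
cv2.imwrite('pics/t10z.png',cv2.resize(ct['pixels'][130:320,160:420,::-1],None,fx=3,fy=3,interpolation=cv2.INTER_CUBIC))
cv2.imwrite('pics/s10z.png',cv2.resize(cs['pixels'][150:340,150:380,::-1],None,fx=3,fy=3,interpolation=cv2.INTER_CUBIC))
```

```text
[0.45445894 0.16051271 0.30257317] [0.99669315 0.12326465 0.66231436] 0.5729897075030056
```

View pics/t10z.png

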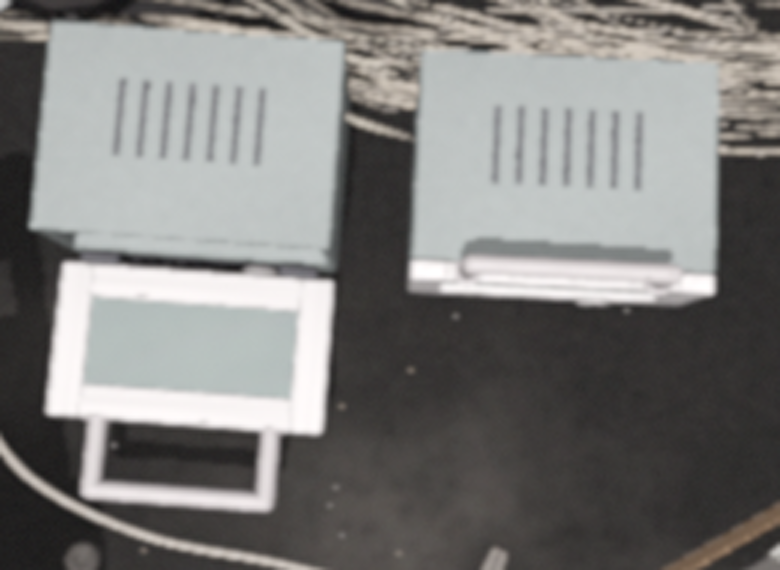

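View pics/s10z.png

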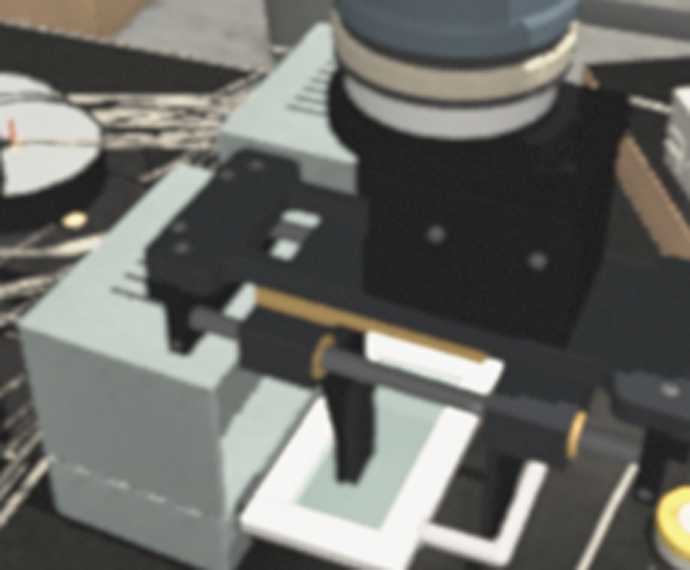

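>>> {"api": "play_rows", "payload": {"rows": [[[0,0.045,-0.01,0,0,0,0.05],[0,0.09,-0.02,0,0,0,0.05],[-0.01,0.135,-0.04,0,0,0,0.05],[-0.02,0.175,-0.06,0,0,0,0.05],[-0.02,0.215,-0.085,0,0,0,0.05],[-0.02,0.255,-0.11,0,0,0,0.05],[-0.02,0.295,-0.14,0,0,0,0.05],[-0.02,0.335,-0.17,0,0,0,0.05],[-0.02,0.335,-0.17,0,0,0,0.05]]]}}

```text
time_s: 17.45
position: [0.3022, 0.5069, 0.3217]
tcp_rot: [[-0.002, 0.054, 0.999], [0.002, 0.999, -0.054], [-1.0, 0.002, -0.002]]
force: [0.7, -1.6, -0.3]
opening: 0.574
```

Run:
```python
from h import *
s=read_state();print(s['position'],s['force'],s['opening'])
cs=capture('side');save('s11',cs)
cv2.imwrite('pics/s11z.png',cv2.resize(cs['pixels'][150:340,150:380,::-1],None,fx=3,fy=3,interpolation=cv2.INTER_CUBIC))
```

```text
[0.30223924 0.50691844 0.32168224] [ 0.69902167 -1.58073194 -0.3345043 ] 0.5737914235286957
```

View pics/s11z.png

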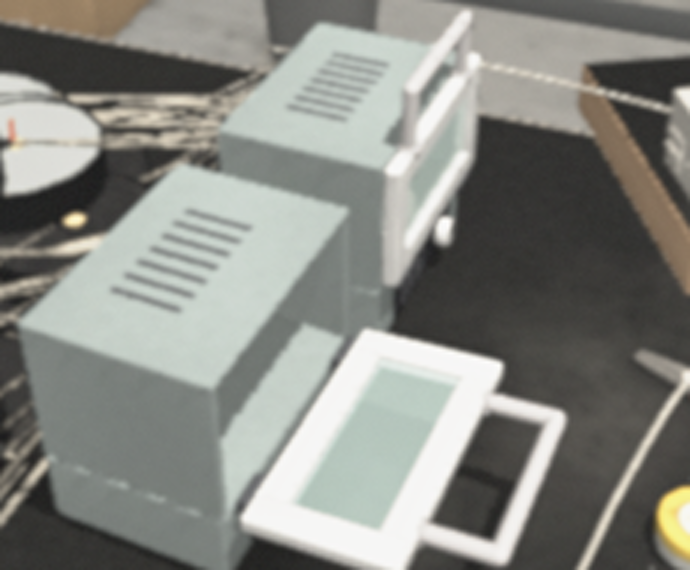

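Run:
```python
from h import *
from scipy.optimize import least_squares
ct=capture('top');cs=capture('side')
T=lambda u,v:((u+.5)/3-.5+160,(v+.5)/3-.5+130)
S=lambda u,v:((u+.5)/3-.5+150,(v+.5)/3-.5+150)
def bar(t,s):
    def P(p):
        l=np.array([-np.sin(p[3]),np.cos(p[3]),0]);return [p[:3]+.06*l,p[:3]-.06*l]
    f=lambda p:np.r_[(proj(ct,P(p))-t).ravel(),(proj(cs,P(p))-s).ravel()]
    r=least_squares(f,[.5,-.1,.1,0]);print(r.x.round(4),f(r.x).round(1))
bar([T(90,492),T(266,502)],[S(501,552),S(556,416)])
bar([T(471,264),T(672,273)],[S(413,95),S(463,22)])
```

```text
[ 0.4409 -0.0525  0.0837 -0.0565] [ 0.3  0.1 -0.2  0.4 -0.1  0.1 -0.3 -0.2]
[ 0.5844 -0.3054  0.2262 -0.0363] [ 0.2  0.8  0.1  0.3 -1.  -0.3 -0.5  0.1]
```

>>> {"api": "play_rows", "payload": {"rows": [[[0,-0.04,0.03,0,0,0,0],[0,-0.08,0.06,0,0,0,0],[0,-0.12,0.085,0,0,0,0],[0,-0.16,0.11,0,0,0,0],[0.005,-0.2,0.13,0,0,0,0],[0.01,-0.245,0.15,0,0,0,0],[0.02,-0.29,0.16,0,0,0,0],[0.02,-0.335,0.17,0,0,0,0],[0.02,-0.383,0.17,0,0,0,0],[0.02,-0.431,0.17,0,0,0,0],[0.02,-0.479,0.17,0,0,0,0],[0.02,-0.527,0.17,0,0,0,0]]]}}

```text
time_s: 18.8
position: [0.4419, -0.0365, 0.3023]
tcp_rot: [[0.0, 0.064, 0.998], [-0.001, 0.998, -0.064], [-1.0, -0.001, 0.0]]
force: [1.3, 0.8, 0.3]
opening: 0.001
```

>>> {"api": "play_rows", "payload": {"rows": [[[0.03,-0.024,0,0,0,0,0],[0.075,-0.024,0,0,0,0,0],[0.12,-0.024,0,0,0,0,0],[0.16,-0.024,0,0,0,0,0],[0.195,-0.024,0,0,0,0,0],[0.2,-0.024,0,0,0,0,0],[0.2,-0.024,0,0,0,0,0]]]}}

```text
time_s: 19.5
position: [0.441, -0.0578, 0.1018]
tcp_rot: [[-0.002, 0.063, 0.998], [0.001, 0.998, -0.063], [-1.0, 0.001, -0.002]]
force: [0.8, 0.6, 0.2]
opening: 0.007
```

Run:
```python
from h import *
c=capture('wrist');save('w12',c)
s=read_state();print(s['position'],s['force'],s['opening'])
```

```text
[ 0.44206816 -0.05793855  0.10285417] [-0.81060538  0.39924437  0.06475023] 0.009346059646983165
```

View pics/w12.png

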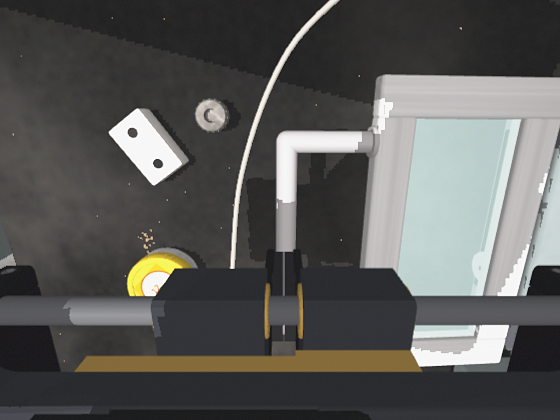

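The shut fingers (column ~284) are right above the bar (column ~286). Pressing down gently to test the stop.

>>> {"api": "play_rows", "payload": {"rows": [[[0.005,0,0,0,0,0,0],[0.01,0,0,0,0,0,0],[0.014,0,0,0,0,0,0],[0.016,0,0,0,0,0,0],[0.016,0,0,0,0,0,0]]]}}

```text
time_s: 20.05
position: [0.4423, -0.0569, 0.0873]
tcp_rot: [[0.001, 0.06, 0.998], [-0.001, 0.998, -0.06], [-1.0, -0.001, 0.001]]
force: [-2.1, 0.6, 13.3]
opening: 0.005
```

>>> {"api": "play_rows", "payload": {"rows": [[[0.002,0,0,0,0,0,0],[0.004,0,0,0,0,0,0],[0.004,0,0,0,0,0,0]]]}}

```text
time_s: 20.35
position: [0.4424, -0.0569, 0.0866]
tcp_rot: [[0.003, 0.06, 0.998], [-0.002, 0.998, -0.06], [-1.0, -0.002, 0.003]]
force: [-7.5, 0.4, 48.2]
opening: 0.001
```

>>> {"api": "play_rows", "payload": {"rows": [[[-0.005,0,0,0,0,0,0],[-0.04,0,0,0,0,0,0],[-0.085,0,0,0,0,0,0],[-0.13,0,0,0,0,0,0],[-0.175,0,0,0,0,0,0],[-0.22,0.02,0,0,0,0,0],[-0.22,0.065,0,0,0,0,0],[-0.22,0.11,0,0,0,0,0],[-0.22,0.155,0,0,0,0,0],[-0.22,0.2,0,0,0,0,0]]]}}

```text
time_s: 21.35
position: [0.4536, 0.1447, 0.3024]
tcp_rot: [[0.001, 0.061, 0.998], [-0.0, 0.998, -0.061], [-1.0, -0.0, 0.001]]
force: [0.7, -0.3, 0.3]
opening: 0.005
```

>>> {"api": "play_rows", "payload": {"rows": [[[0,0.045,-0.01,0,0,0,0],[0,0.09,-0.02,0,0,0,0],[-0.01,0.135,-0.04,0,0,0,0],[-0.02,0.175,-0.06,0,0,0,0],[-0.02,0.215,-0.085,0,0,0,0],[-0.02,0.255,-0.11,0,0,0,0],[-0.02,0.295,-0.14,0,0,0,0],[-0.02,0.335,-0.17,0,0,0,0],[-0.02,0.335,-0.17,0,0,0,0],[-0.02,0.335,-0.17,0,0,0,0]]]}}

```text
time_s: 22.35
position: [0.3035, 0.488, 0.3216]
tcp_rot: [[-0.0, 0.058, 0.998], [-0.001, 0.998, -0.058], [-1.0, -0.001, -0.0]]
force: [0.8, -0.9, -0.6]
opening: 0.002
```

Run:
```python
from h import *
s=read_state();print(s['position'],s['force'],s['qvel'].round(2))
cs=capture('side')
cv2.imwrite('pics/s13z.png',cv2.resize(cs['pixels'][150:340,150:380,::-1],None,fx=3,fy=3,interpolation=cv2.INTER_CUBIC))
```

```text
[0.30350931 0.48804179 0.32162162] [ 0.7829562  -0.93663795 -0.640927  ] [-2.92 -0.53  0.83 -0.42  0.05  0.02]
```

View pics/s13z.png

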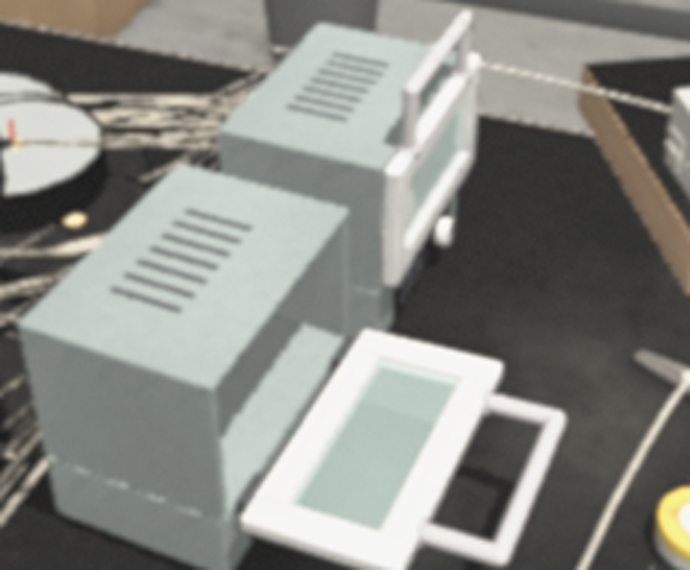

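The loaded door is shut (bar at zoom pixels 412,90 to 465,18) and the empty door is down (bar at 500,553 to 557,416). The arm touches neither, so I'm handing in.

```bash
python3 -c "
from h import *
print(hand_in())"
```

```text
the job is handed in; nothing more can be done
None
```

The loaded cabinet's door is shut and the empty cabinet's door is down on its stop. I did them in that order, let go of both, and handed in at about 22 s with the arm clear.

- **Loaded door:** I pinched the bar and swung it up. At the end I pressed until it stopped moving, at about 25 N, with the bar at x = 0.585 m. After letting go, the cameras placed the bar at x = 0.584 m and z = 0.226 m. The nominal shut height is 0.230 m, so that reading is 4 mm low, more than the 2 mm calibration error. I judged it shut from the hard stop and the unchanged x position.
- **Empty door:** I pinched the bar and swung it down. The bar slid roughly 10 mm in the fingers near the end. The first camera check put it at z = 0.084 m against a nominal 0.081 m, so I went back and pressed the bar from above with the fingers shut. The bar's top stayed at 0.0866–0.0873 m while the force rose from 13 to 48 N; on the stop it should be at 0.087 m. The 48 N was more than I intended. It went through the fingertips and stayed under the 120 N wrist limit.

The last side picture showed the loaded door upright and the empty door down, with the arm away from both. No check after letting go showed either door moving back.

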